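# Load an inked block into the registration bed

### The arm

A 6-joint arm with a two-finger parallel gripper is mounted at the origin on the work surface. World frame = base frame: x ahead of the robot, y to its left, z up, the work surface at z = 0. Lengths are in m, angles in rad, forces in N, time in s.
With the tool pointing down it reaches from about 0.275 to 0.825 m from the base axis. Payload 5.2 kg.
Tool frame: the origin (TCP) lies midway between the tips of the shut fingers; the grasp point (between the pads) lies 19 mm behind it; z points along the fingers, y is the direction in which the jaws open and shut (so a half turn about z gives the same grasp; the last joint's range is limited). The gripper opens to 93 mm and grips with 3 to 60 N. Pads are 15 mm wide; open, the fingers measure 128 mm over their backs; the gripper's body (75 mm by 188 mm) begins 65 mm behind the grasp point.
Start: joints at [-1.499, 0.259, 1.535, -0, 1.348, -0.203], TCP at [0.149, -0.529, 0.219] pointing down, gripper open.
Joint ranges: [-3.14, 3.14], [-0.91, 2.08], [0.19, 2.58], [-1.22, 4.36], [0.22, 2.71], [-3.12, 3.12]. Speed limits (rad/s): [2.57, 2.57, 3.14, 3.14, 3.14, 3.14].

### API

Orientations are given as a unit quaternion [w, x, y, z].
In Python, from workcell import ctrl, hand, planner, viewer, sign_off, readout gives the robot as it stands. Calls block until the motion is done:
- ctrl.movep(position, orientation): joint-space move of the TCP to a pose.
- ctrl.move_straight(position, ori=None, max_speed=0.15, f_stop=None): straight line of the TCP; ori=None keeps the orientation; max_speed is the mean speed in m/s. With f_stop (N) it stops when the force on the tool has changed by that much, and returns True; else False.
- ctrl.movej(angles): joint-space move.
- hand.gripper_to(opening, grasp_force=None): opening from 0.0 (shut) to 1.0 (fully open); grasp_force is the grip in N (None keeps the last); returns when the fingers have stopped.
- ctrl.sleep(seconds).
- planner.solve_ik(position, orientation): joint angles nearest the present ones, or None.
- viewer.get_image(name): name is "side" or "top" or "wrist"; returns a dict with "pixels" (480x640x3 uint8, red, green, blue), "mtx" (3x3 intrinsics, pixels), "world_to_cam" (4x4, takes a point from world to camera coordinates). Camera axes: x right, y down, z forward; pixel columns grow to the right and rows downward; lengths in m; the calibration is good to about 2 mm. A picture is of the moment at which its call begins. There is no depth.
A pose or a line that the arm cannot do raises ctrl.IKError and nothing moves.
- sign_off(): hands the job in, once; it reports no verdict.
Trained networks look in the newest picture that a camera, given by its name, has taken for a name from the list of things; names that differ only in an ending like _2 or _b are one class to them, and where a whole thing is asked for, a point or a joint stands for the part that bears it (a point fixed in the world has none). Each returns a list of dicts, best first, with "p" (0 to 1); they miss things now and then, are a little off and sometimes report something else, mostly with a low value. They report only what shows in the picture. A call takes as long as a camera call. They do not tell look-alikes from the thing itself.
- viewer.trace(camera, name): "pixels" (480x640 bool, what is visible of it) and "centre" ([column, row] in pixels, amid what is visible of it).
- viewer.landmark_of(camera, name): "centre" ([column, row] in pixels: a listed point, or the origin of a listed thing).
Readings, each from a call of its own:
- readout.current_time_s(): time.
- readout.current_joints(): joint angles.
- readout.current_dq(): joint speeds.
- readout.current_tau(): joint torques, N m.
- readout.current_ee_pos(): TCP position.
- readout.current_eef_rot(): TCP orientation.
- readout.current_ft_force(): force on the tool from outside, world axes, zero at the start.
- readout.current_moment(): the same for the moment, N m.
- readout.current_finger_gap(): opening from 0.0 (shut) to 1.0 (fully open).
Only numpy, scipy, OpenCV 4.12 (cv2) and the standard library are available. Lean on these libraries where they do the work, as an engineer would, in place of code of your own. Each camera call takes 0.05 s, during which the arm holds its last target.

### The job

Get the blue-faced printing block out of the dust case: slide the clear lid that covers it fully behind its neighbour (leave it open, and leave the other lid shut), lift the block out and seat it face up in the red pocket frame on the aluminium registration bed, flat on the bed and square between the frame's walls. The frame has been screwed down by eye, so feel or look for where it really is; let go of the block at the end and leave the grey block in the case and the ink cup and ink jar where they stand.

Things in the scene. Friction and masses are not known exactly. Their poses are not given: they have to be found in the camera images.
- case: Open-topped plywood dust case, 180 (x) x 316 (y) x 40 mm tall, walls 8 mm, inner floor 8 mm above its underside, fixed. Origin: centre of its underside. z up. A low divider (23 mm) at y = 0 splits it into a left bay (y > 0) and a right bay (y < 0); one holds the blue-faced block, the other the grey block. Two clear lids lie over it on a double track along y.
- lid_left (a joint): Travel of the lid over the left bay, m: 0 shut, 0.122 fully open; opening moves it along the case's -y, under the other lid. Lid 168 x 152 x 4 mm, on the lower track, top face 44 mm above the case's underside. Slides with about 1.5 N friction and stays where left. Starts 0 to 0.012.
- lid_right (a joint): Travel of the lid over the right bay, m: 0 shut, 0.122 fully open; opening moves it along the case's +y, over the other lid. Same size, on the upper track, top face 49 mm above the case's underside. Starts 0 to 0.012.
- lid_left_pull (a point): Centre of the left lid's yellow pull, an upright block 26 (case x) x 14 (case y) x 34 mm tall on the lid's outer (+y) end; its top is 78 mm above the case's underside. It moves with the lid. When this lid is fully open the upper lid's edge is close to the pull, so keep fingers at least 7 mm above this lid. Axes as the case's.
- lid_right_pull (a point): Centre of the right lid's yellow pull, 26 (case x) x 14 (case y) x 29 mm tall on the lid's outer (-y) end; its top is 78 mm above the case's underside. It moves with the lid. Axes as the case's.
- block_center (a point): Centre of the loose printing block, 80 (its x) x 52 (its y) x 26 mm (z), pale wood with a blue face on top, 60 to 130 g. In the case its long axis runs roughly along the case's y. z points up out of the blue face.
- spare_center (a point): Centre of the loose plain grey block, 62 x 62 x 14 mm, in the other bay of the case. Leave it.
- bed: Fixed aluminium registration bed, 190 (x) x 160 (y) x 12 mm, carrying the red pocket frame. Origin: centre of its underside; z up, its top at z = 12 mm. The bed's top is the pocket's floor. The frame is square to the bed and centred on the bed's x = 0, but sits up to 9 mm to either side along the bed's y; that offset is not reported: find it by touch or by camera.
- bed_top (a point): Centre of the bed's top face (not of the pocket), axes as the bed's. The red frame's walls stand 12 mm above this face and are 12 mm thick; clear opening 83 (bed x) x 55 (bed y) mm; the two long walls, along bed x, have 55 mm wide finger gaps in their middle. A block that misses the opening rests on the walls, 12 mm too high.
- ink_cup: Empty blue plastic ink cup, 92 mm across the rim, 60 mm tall, beside the case. Origin: centre of its underside. Leave it.
- ink_jar: Closed ink jar, 64 mm across, 85 mm tall, at the far side of the table. Origin: centre of its underside. Leave it.
Not all that is in view belongs to the job. There is more than one size of the bed; the job needs the larger.

How it is judged:
By the outcome, as a careful person would: the job done as asked, in the order asked, and still so for the second after the job is handed in, with the robot touching nothing.
It also fails if it takes over 67 s, if anything falls off the work surface, if the arm or the gripper's body presses on something with over 40 N, if the wrist force passes 120 N, or if a joint passes its speed limit or range.

## Working session

There is one attempt and no reset: what is moved stays moved. The work goes in short steps, each a Python script; the robot and the scene stay as the last script left them, time stands still between calls to the robot, and variables do not carry over. Pictures are saved under pics/ and viewed, and the job is handed in when it is done.

```bash
mkdir -p pics; ls
cat > h.py <<'E'
import numpy as np, cv2
from workcell import ctrl, hand, planner, viewer, sign_off, readout
def save(cam,name):
    im=viewer.get_image(cam); cv2.imwrite(f'pics/{name}.png',im['pixels'][:,:,::-1]); return im
def onplane(im,px,z):
    K=np.array(im['mtx']);T=np.array(im['world_to_cam']);R=T[:3,:3];t=T[:3,3]
    d=R.T@np.linalg.solve(K,[px[0],px[1],1.]);c=-R.T@t
    return c+d*(z-c[2])/d[2]
def proj(im,p):
    T=np.array(im['world_to_cam']);q=T[:3,:3]@np.array(p)+T[:3,3];u=np.array(im['mtx'])@q;return u[:2]/u[2]
def down(yaw):
    # tool z down; tool y axis at direction yaw(+/-) : R=Rz(yaw)*Rx(pi)
    c,s=np.cos(yaw/2),np.sin(yaw/2)
    return [0.,c,s,0.] # Rz*(0,1,0,0)
E
python3 - <<'E'
from h import *
for c in ['top','side']:
    im=save(c,c+'0'); T=np.array(im['world_to_cam']); print(c,-T[:3,:3].T@T[:3,3])
    for n in ['case','lid_left_pull','lid_right_pull','block_center','spare_center','bed','bed_top','ink_cup','ink_jar']:
        r=viewer.landmark_of(c,n); print(n,[(np.round(x['centre'],1).tolist(),round(x['p'],2)) for x in r[:3]])
print(readout.current_time_s(),readout.current_eef_rot())
E
```

```text
pics
top [0.32170759 0.03240885 1.45743127]
case [([271.1, 236.9], 0.94), ([162.0, 248.7], 0.21)]
lid_left_pull [([220.0, 242.6], 0.68)]
lid_right_pull [([312.0, 227.7], 0.84), ([423.2, 256.5], 0.18)]
block_center [([311.4, 228.1], 0.38)]
spare_center [([159.0, 253.1], 0.73), ([312.2, 227.0], 0.47)]
bed [([418.5, 258.6], 0.92), ([489.2, 329.4], 0.73), ([359.1, 173.1], 0.35)]
bed_top [([487.5, 331.7], 0.96), ([419.9, 258.4], 0.7)]
ink_cup [([161.8, 248.4], 0.57)]
ink_jar [([362.9, 174.9], 0.84)]
side [0.2612199  1.22378973 0.81178912]
case [([299.2, 315.0], 0.63), ([302.8, 304.0], 0.6)]
lid_left_pull [([299.6, 319.1], 0.94)]
lid_right_pull [([308.7, 249.5], 0.77)]
block_center []
spare_center []
bed [([436.7, 203.0], 0.73), ([363.1, 218.5], 0.66)]
bed_top [([359.8, 220.3], 0.65), ([435.3, 198.0], 0.56)]
ink_cup [([271.3, 400.7], 0.92)]
ink_jar [([261.7, 233.7], 0.75)]
1.0 [2.45128182e-05 9.90574069e-01 1.36978152e-01 4.07652376e-06]
```

View pics/top0.png

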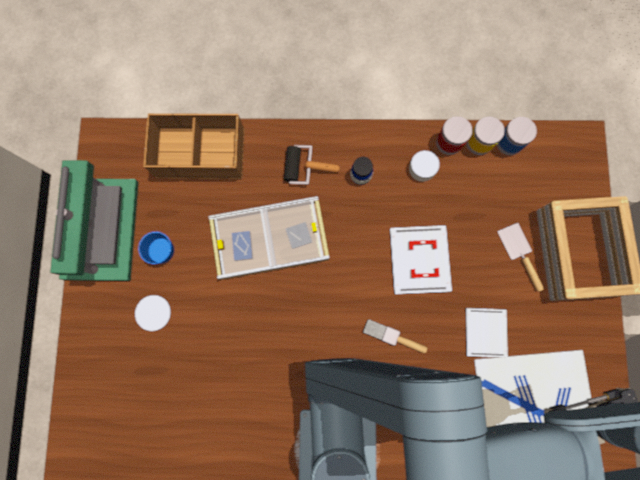

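View pics/side0.png

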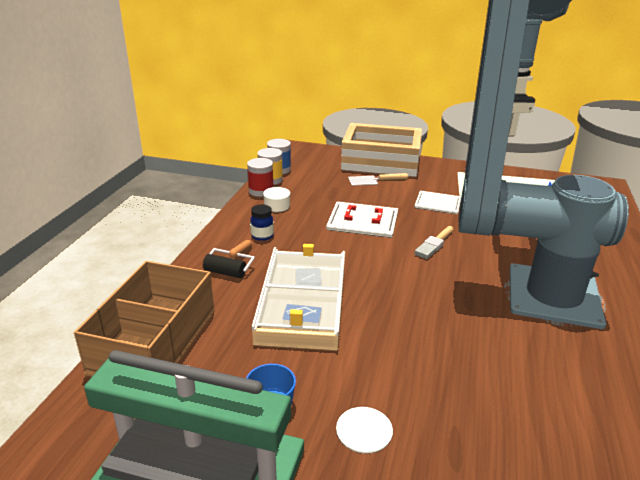

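Run:
```python
import cv2,numpy as np
a=cv2.imread('pics/top0.png')
c=cv2.resize(a[190:290,200:340],None,fx=5,fy=5,interpolation=cv2.INTER_CUBIC);cv2.imwrite('pics/c1.png',c)
c=cv2.resize(a[215:305,375:465],None,fx=6.5,fy=6.5,interpolation=cv2.INTER_CUBIC);cv2.imwrite('pics/c2.png',c)
```

```text
(no output)
```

View pics/c1.png

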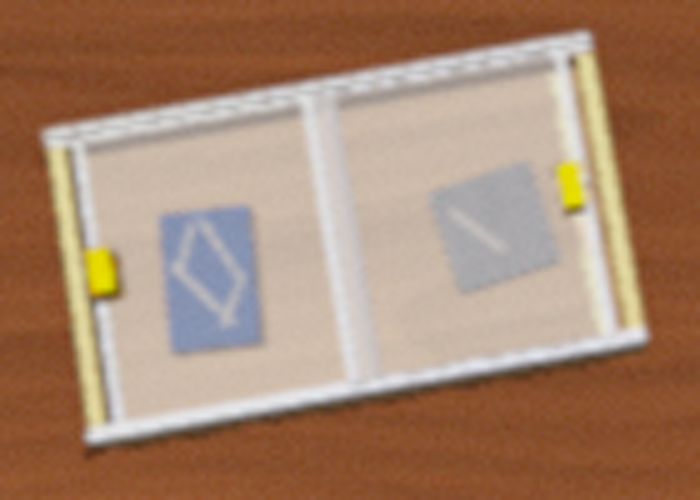

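View pics/c2.png

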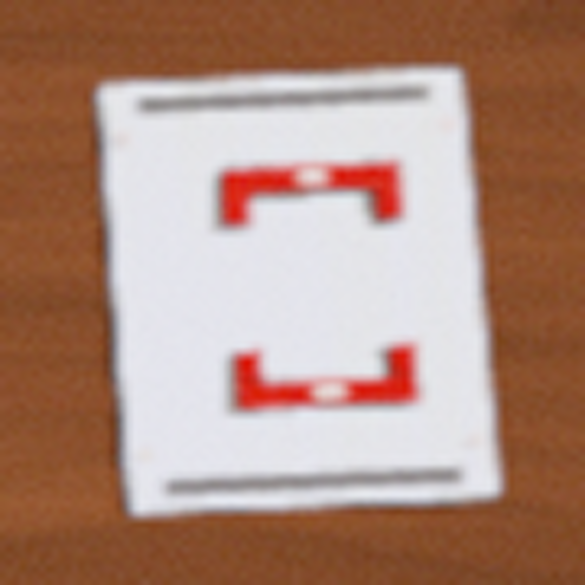

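Run:
```python
from h import *
im=save('top','top1'); 
s=save('side','side1')
C=np.array([[45,133],[590,35],[645,340],[90,440]])/5+[200,190]
for z in(.04,.05):
    P=np.array([onplane(im,c,z)[:2] for c in C]);print(z,P.round(4).tolist(),P.mean(0).round(4),[np.linalg.norm(P[i]-P[(i+1)%4]).round(4) for i in range(4)])
B=np.array([[97,85],[463,67],[503,495],[130,515]])/6.5+[375,215]
P=np.array([onplane(im,c,.012)[:2] for c in B]);print('bed',P.round(4).tolist(),P.mean(0).round(4),[np.linalg.norm(P[i]-P[(i+1)%4]).round(4) for i in range(4)])
a=im['pixels'].astype(int)
def rect(m,z,name):
    ys,xs=np.nonzero(m); Q=np.array([onplane(im,(x,y),z)[:2] for x,y in zip(xs,ys)]).astype(np.float32)
    r=cv2.minAreaRect(Q*1000);print(name,len(Q),Q.mean(0).round(4),r)
r,g,b=a[...,0],a[...,1],a[...,2]
sub=np.zeros(r.shape,bool);sub[190:290,200:340]=1
rect(sub&(b>r+15)&(b>g+5),.034,'blue')
y=sub&(r>200)&(g>180)&(b<60);l=y.copy();l[:,270:]=0;rect(l,.078,'lpull');l=y.copy();l[:,:270]=0;rect(l,.078,'rpull')
f=np.zeros(r.shape,bool);f[230:290,395:450]=1
rect(f&(r>150)&(g<90)&(b<90),.024,'frame')
for n,c in[('lid_left_pull','L'),('lid_right_pull','R')]:
    m=viewer.trace('side',n)[0];print(n,m['centre'],m['p'])
print(readout.current_time_s())
```

```text
0.04 [[0.6348, 0.3701], [0.6958, 0.0575], [0.5188, 0.0241], [0.4585, 0.3355]] [0.577  0.1968] [np.float64(0.3185), np.float64(0.1802), np.float64(0.3171), np.float64(0.1797)]
0.05 [[0.6326, 0.3677], [0.6932, 0.0573], [0.5174, 0.0242], [0.4575, 0.3333]] [0.5752 0.1956] [np.float64(0.3162), np.float64(0.1789), np.float64(0.3149), np.float64(0.1784)]
bed [[0.6122, -0.1518], [0.6221, -0.3146], [0.4321, -0.3259], [0.4213, -0.1638]] [ 0.5219 -0.239 ] [np.float64(0.1631), np.float64(0.1904), np.float64(0.1624), np.float64(0.1913)]
blue 413 [0.5532 0.2737] ((553.6829833984375, 273.7562255859375), (78.4807357788086, 50.20841598510742), 6.840081691741943)
lpull 35 [0.5511 0.3285] ((550.4697265625, 329.2585754394531), (20.07808494567871, 11.124197959899902), 2.741041421890259)
rpull 24 [0.6012 0.0682] ((601.2151489257812, 68.22564697265625), (21.277795791625977, 7.412886619567871), 14.587662696838379)
frame 180 [ 0.5238 -0.2439] ((522.7594604492188, -243.69715881347656), (102.84551239013672, 75.71656799316406), 3.260383129119873)
lid_left_pull [302.5, 309.5] 0.57
lid_right_pull [305.1, 270.5] 0.57
1.2
```

Run:
```python
from h import *
t0=readout.current_time_s()
ctrl.movep([0.50,-0.242,0.28],down(0.06)); print(readout.current_time_s()-t0)
im=save('wrist','w_bed');T=np.array(im['world_to_cam']);print(T.round(3),-T[:3,:3].T@T[:3,3]);np.savez('pics/w_bed.npz',**{k:im[k] for k in('mtx','world_to_cam')})
ctrl.movep([0.53,0.2,0.32],down(0.19)); print(readout.current_time_s()-t0)
im=save('wrist','w_case');np.savez('pics/w_case.npz',**{k:im[k] for k in('mtx','world_to_cam')})
```

```text
1.675
[[ 0.06  -0.998 -0.    -0.273]
 [-0.955 -0.057  0.291  0.412]
 [-0.291 -0.017 -0.957  0.592]
 [ 0.     0.     0.     1.   ]] [ 0.58224423 -0.23814755  0.44647662]
3.3583
```

View pics/w_bed.png

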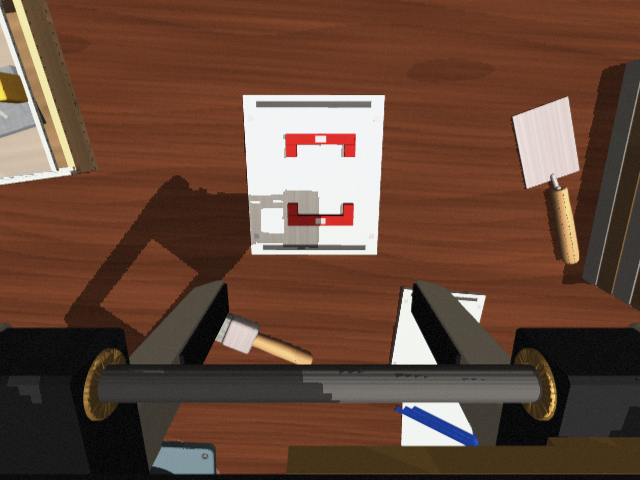

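View pics/w_case.png

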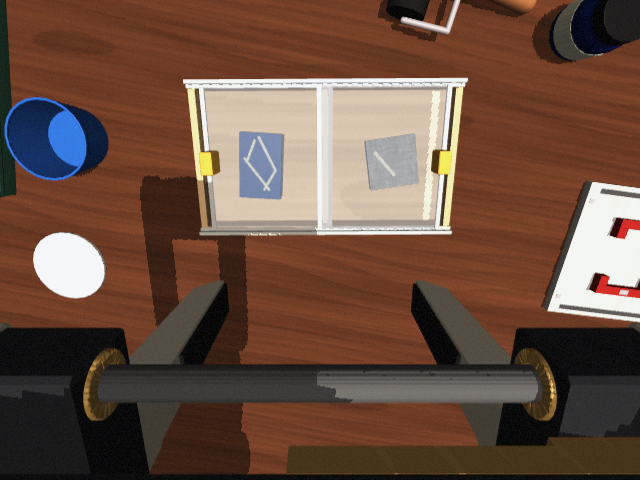

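```bash
cat > an.py <<'E'
from h import *
def rect(im,a,m,z,name):
    ys,xs=np.nonzero(m); Q=np.array([onplane(im,(x,y),z)[:2] for x,y in zip(xs,ys)]).astype(np.float32)
    r=cv2.minAreaRect(Q*1000);print(name,len(Q),np.round(r[0],1),np.round(r[1],1),round(r[2],2));return r
E
python3 - <<'E'
from an import *
im=dict(np.load('pics/w_bed.npz'));a=cv2.imread('pics/w_bed.png')[:,:,::-1].astype(int);r,g,b=a[...,0],a[...,1],a[...,2]
s=np.zeros(r.shape,bool);s[90:262,235:395]=1
rect(im,a,s&(r>120)&(g<60)&(b<60),.024,'frame')
B=[[243,95],[384.5,95.5],[377.5,254.5],[252,254.5]]
P=np.array([onplane(im,c,.012)[:2] for c in B]);print(P.round(4).tolist(),P.mean(0).round(4),[np.linalg.norm(P[i]-P[(i+1)%4]).round(4) for i in range(4)])
im=dict(np.load('pics/w_case.npz'));a=cv2.imread('pics/w_case.png')[:,:,::-1].astype(int);r,g,b=a[...,0],a[...,1],a[...,2]
s=np.zeros(r.shape,bool);s[75:240,180:470]=1
rect(im,a,s&(b>r+15)&(b>g+5),.034,'blue')
y=s&(r>180)&(g>150)&(b<80)
for n,sl in(('L',slice(270,640)),('R',slice(0,270))):
    l=y.copy();l[:,sl]=0;ys,xs=np.nonzero(l);print(n,xs.min(),xs.max(),ys.min(),ys.max());rect(im,a,l,.078,n)
c=cv2.imread('pics/w_case.png')[70:245,180:475];cv2.imwrite('pics/c3.png',cv2.resize(c,None,fx=2.7,fy=2.7,interpolation=2))
c=cv2.imread('pics/w_bed.png')[85:265,230:400];cv2.imwrite('pics/c4.png',cv2.resize(c,None,fx=3.3,fy=3.3,interpolation=2))
E
```

```text
frame 1216 [ 524.7 -242.1] [104.4  77.6] 3.44
[[0.6134, -0.1501], [0.6224, -0.3087], [0.4337, -0.321], [0.4241, -0.1613]] [ 0.5234 -0.2353] [np.float64(0.1588), np.float64(0.1891), np.float64(0.16), np.float64(0.1896)]
blue 2443 [555.1 277.9] [79.2 51.9] 7.38
L 201 212 152 175
L 22 [551.9 330.3] [25.2 10.5] 10.5
R 438 449 151 173
R 34 [603.   72.8] [24.5  9.9] 8.02
```

View pics/c3.png

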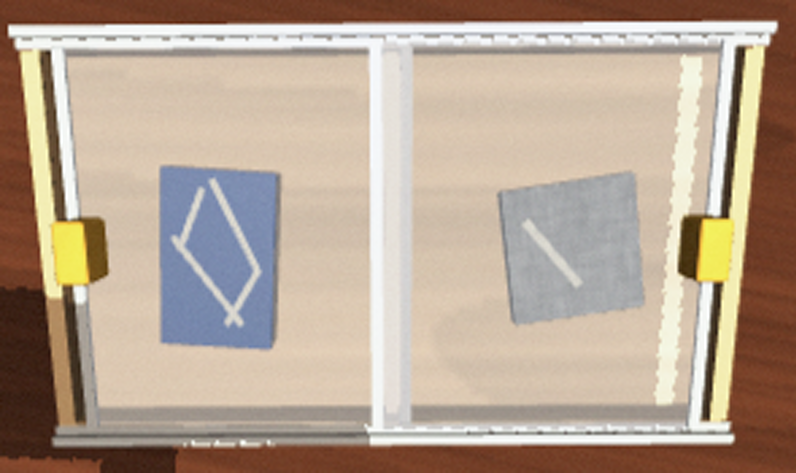

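View pics/c4.png

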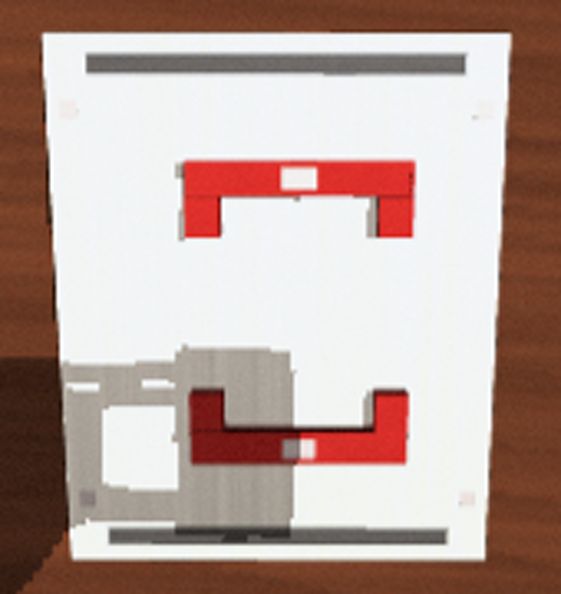

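Run:
```python
from h import *
t0=readout.current_time_s()
ey=np.array([-np.sin(.192),np.cos(.192),0]);q=down(.192)
p=np.array([.5515,.3298,0])
hand.gripper_to(0.0,20)
s=p+ey*.045
ctrl.movep(list(s+[0,0,.12]),q)
ctrl.move_straight(list(s+[0,0,.058]),max_speed=.12)
print(readout.current_time_s()-t0)
r=ctrl.move_straight(list(s-ey*.18+[0,0,.058]),max_speed=.07,f_stop=12)
e=np.array(readout.current_ee_pos());print(r,e,(s-e)@ey,readout.current_ft_force(),readout.current_time_s()-t0)
save('top','top2')
```

```text
3.1500000000000004
True [0.56874501 0.241646   0.05792692] 0.13482487124862097 [-0.26985017  3.79581257  2.9112997 ] 4.9
```

View pics/top2.png

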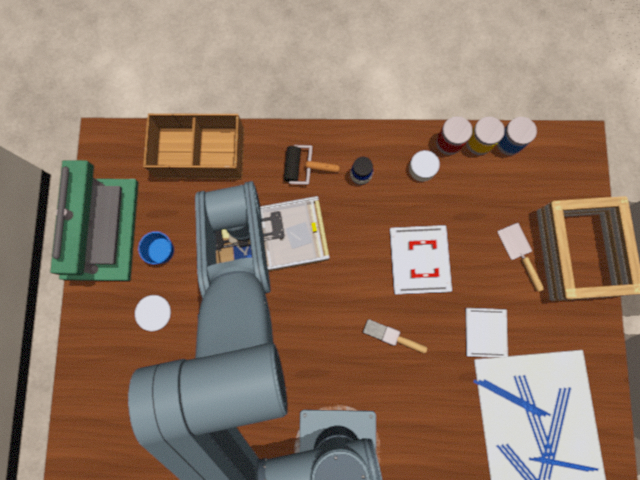

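Run:
```python
from h import *
t0=readout.current_time_s()
ey=np.array([-np.sin(.192),np.cos(.192),0]);q=down(.192)
r=ctrl.move_straight(list(np.array(readout.current_ee_pos())-ey*.006),max_speed=.02,f_stop=12);e=np.array(readout.current_ee_pos());print(r,e)
ctrl.move_straight(list(e+ey*.012),max_speed=.1)
ctrl.move_straight(list(e+ey*.012+[0,0,.06]),max_speed=.15)
p=np.array([.602,.0705,0]);s=p+ey*.045
ctrl.movep(list(s+[0,0,.115]),q)
ctrl.move_straight(list(s+[0,0,.058]),max_speed=.12)
r=ctrl.move_straight(list(s-ey*.06+[0,0,.058]),max_speed=.05,f_stop=10)
e=np.array(readout.current_ee_pos());print(r,e,(s-e)@ey,readout.current_ft_force(),readout.current_time_s()-t0)
ctrl.move_straight(list(e+ey*.01),max_speed=.1)
ctrl.move_straight(list(e+ey*.01+[0,0,.08]),max_speed=.15)
hand.gripper_to(1.0)
ctrl.movep([.515,.24,.30],down(.13))
im=save('wrist','w3');np.savez('pics/w3.npz',**{k:im[k] for k in('mtx','world_to_cam')})
print(readout.current_time_s())
from an import *
a=im['pixels'].astype(int);r,g,b=a[...,0],a[...,1],a[...,2]
s=np.zeros(r.shape,bool);s[60:280,150:500]=1
rect(im,a,s&(b>r+15)&(b>g+5),.034,'blue')
y=s&(r>180)&(g>150)&(b<80);n,L,st,c=cv2.connectedComponentsWithStats(y.astype(np.uint8))
for i in range(1,n):
    if st[i,4]>30: print(st[i],c[i]);rect(im,a,L==i,.078,'y')
```

```text
True [0.56862602 0.24175549 0.05782705]
True [0.59935786 0.08460356 0.05800768] 0.03065142212000492 [0.2221865  3.98144589 4.34706196] 3.0334000000000003
15.975
blue 2706 [554.6 278. ] [78.4 51.7] 7.78
[492 133   8  25  32] [493.5625  143.84375]
y 32 [604.7  68.4] [ 5.  24.5] 89.59
```

View pics/w3.png

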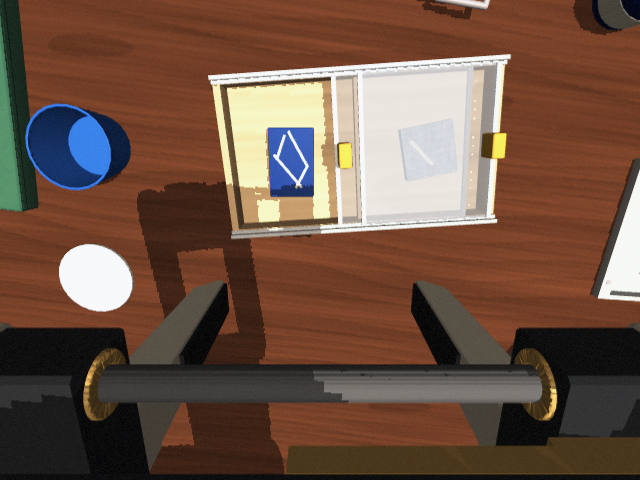

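Run:
```python
from h import *
t0=readout.current_time_s()
q=down(.132);p=np.array([.5545,.2775,0])
hand.gripper_to(.71)
ctrl.movep(list(p+[0,0,.10]),q)
r=ctrl.move_straight(list(p+[0,0,.0125]),max_speed=.08,f_stop=8);print(r,readout.current_ee_pos())
if not r:
    hand.gripper_to(0.3,25);print(readout.current_finger_gap()*93,readout.current_ft_force())
    ctrl.move_straight(list(p+[0,0,.13]),max_speed=.12);print(readout.current_finger_gap()*93,readout.current_ft_force())
    im=save('wrist','w4')
print(readout.current_time_s())
```

```text
False [0.55502583 0.27766385 0.01313599]
51.80423481645648 [-1.22096387  0.60758595  2.1473723 ]
52.02290647946059 [ 0.69351021  0.31593783 -1.28636936]
20.2917
```

View pics/w4.png

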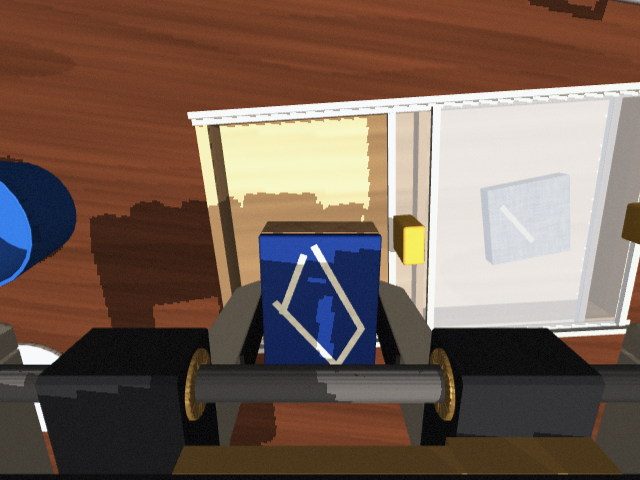

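```bash
cat >> h.py <<'E'
def tool_axes(yaw): return np.array([np.cos(yaw),np.sin(yaw),0]),np.array([-np.sin(yaw),np.cos(yaw),0])
E
python3 - <<'E'
from h import *
im=viewer.get_image('wrist');e=np.array(readout.current_ee_pos());print(e)
ex,ey=tool_axes(.132)
for px,dz in[((260,234.5),.021),((381,234.5),.021)]:
    P=onplane(im,px,e[2]+dz);print(((P-e)@ex).round(4),((P-e)@ey).round(4))
# colour transitions
a=im['pixels'].astype(int)
print(a[228:240,300].tolist());print(a[250,255:266].tolist(),a[250,376:386].tolist())
E
```

```text
[0.55383788 0.27730295 0.12885383]
0.0403 0.0246
0.0403 -0.0262
[[78, 60, 38], [82, 61, 41], [88, 67, 43], [80, 59, 38], [176, 133, 88], [114, 85, 66], [5, 17, 43], [17, 30, 75], [24, 51, 124], [35, 66, 151], [36, 71, 165], [40, 75, 169]]
[[194, 153, 104], [190, 148, 103], [187, 145, 97], [189, 147, 100], [74, 74, 93], [36, 61, 138], [38, 71, 167], [42, 74, 169], [39, 71, 169], [40, 72, 168], [39, 73, 167]] [[26, 48, 117], [30, 54, 121], [27, 51, 118], [30, 53, 115], [21, 39, 99], [191, 150, 106], [199, 156, 107], [197, 155, 107], [200, 158, 110], [196, 156, 108]]
```

Run:
```python
from h import *
q=down(.061)
ctrl.movep([.5242,-.2425,.14],q)
ctrl.move_straight([.5242,-.2425,.075],max_speed=.12)
im=save('wrist','w5');np.savez('pics/w5.npz',e=readout.current_ee_pos(),**{k:im[k] for k in('mtx','world_to_cam')})
print(readout.current_ee_pos(),readout.current_ft_force(),readout.current_time_s())
c=im['pixels'][130:400,200:440,::-1];cv2.imwrite('pics/c5.png',cv2.resize(c,None,fx=2.2,fy=2.2,interpolation=2))
im=save('top','top5');save('side','side5')
```

```text
[ 0.52493759 -0.2427208   0.07583581] [ 0.4311496   0.42153759 -0.09591572] 22.9667
```

View pics/c5.png

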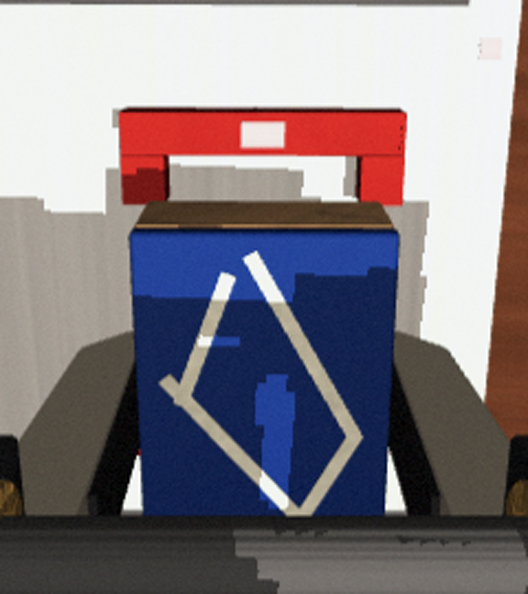

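View pics/w5.png

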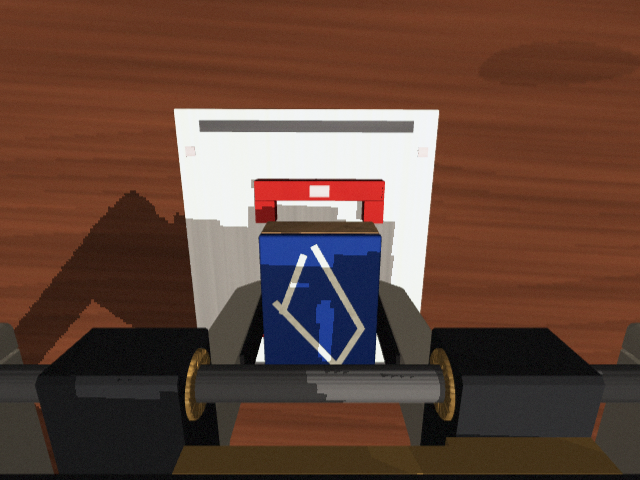

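Run:
```python
from h import *
d=np.load('pics/w5.npz');im=dict(d);e=d['e'];ex,ey=tool_axes(.061)
a=cv2.imread('pics/w5.png')[:,:,::-1].astype(int)
red=(a[...,0]>110)&(a[...,1]<70)&(a[...,2]<70)
for r in(184,188,194,198):
    c=np.nonzero(red[r,240:400])[0]+240;P=[onplane(im,(x,r),.024) for x in(c[0]-.5+.5,c[-1]+1)];print(r,c[0],c[-1],[(((p-e)@ex*1e3).round(1),((p-e)@ey*1e3).round(1)) for p in P])
for col in(270,290,350,375):
    rr=np.nonzero(red[170:230,col])[0]+170;print(col,rr[0],rr[-1],[((onplane(im,(col,x),.024)-e)@ex*1e3).round(1) for x in(rr[0],rr[-1]+1)],a[rr[0]-2:rr[0]+5,col].tolist())
for x in(258,259,260,261,262,379,380,381):print(x,a[238,x],end=' ')
print()
blue=(a[...,2]>a[...,0]+40)
for r in(240,250,262):
    c=np.nonzero(blue[r,240:400])[0]+240;P=[onplane(im,(x,r),e[2]+.021) for x in(c[0],c[-1]+1)];print(r,c[0],c[-1],[(((p-e)@ex*1e3).round(1),((p-e)@ey*1e3).round(1)) for p in P])
print(a[230:238,320].tolist(), ((onplane(im,(320,234),e[2]+.021)-e)@ex*1e3).round(2))
```

```text
184 254 384 [(np.float64(50.8), np.float64(39.6)), (np.float64(50.9), np.float64(-39.5))]
188 255 383 [(np.float64(48.3), np.float64(39.1)), (np.float64(48.4), np.float64(-39.0))]
194 255 383 [(np.float64(44.7), np.float64(39.3)), (np.float64(44.8), np.float64(-39.2))]
198 255 383 [(np.float64(42.2), np.float64(39.4)), (np.float64(42.3), np.float64(-39.4))]
270 181 220 [np.float64(52.6), np.float64(27.8)] [[76, 38, 33], [51, 11, 11], [180, 38, 32], [215, 44, 40], [218, 48, 43], [216, 45, 40], [217, 46, 42]]
290 181 199 [np.float64(52.6), np.float64(41.0)] [[103, 74, 72], [53, 14, 16], [175, 36, 30], [211, 44, 39], [214, 44, 40], [216, 49, 44], [215, 46, 43]]
350 181 199 [np.float64(52.6), np.float64(41.1)] [[103, 72, 69], [60, 14, 15], [176, 32, 31], [215, 44, 41], [217, 45, 40], [219, 47, 42], [219, 50, 40]]
375 181 222 [np.float64(52.7), np.float64(26.6)] [[134, 117, 116], [57, 7, 5], [174, 37, 31], [217, 46, 43], [218, 46, 42], [219, 46, 40], [222, 48, 43]]
258 [88 88 90] 259 [ 31  50 113] 260 [ 35  65 150] 261 [ 40  69 154] 262 [ 37  68 155] 379 [ 39  70 154] 380 [ 33  59 141] 381 [ 81  89 116] 
240 259 380 [(np.float64(37.8), np.float64(25.5)), (np.float64(37.8), np.float64(-25.9))]
250 259 380 [(np.float64(33.3), np.float64(25.7)), (np.float64(33.4), np.float64(-26.1))]
262 260 379 [(np.float64(27.9), np.float64(25.5)), (np.float64(28.0), np.float64(-26.0))]
[[81, 60, 37], [81, 58, 36], [157, 119, 76], [99, 74, 56], [13, 23, 44], [12, 28, 68], [24, 49, 118], [28, 58, 139]] 40.43
```

Run:
```python
from h import *
ex,ey=tool_axes(.061)
p=np.array([.5242,-.2425,0])-ex*.001+ey*.0001
ctrl.move_straight(list(p+[0,0,.045]),max_speed=.08)
r=ctrl.move_straight(list(p+[0,0,.014]),max_speed=.03,f_stop=5)
print(r,readout.current_ee_pos(),readout.current_ft_force(),readout.current_time_s())
im=save('wrist','w6')
```

```text
True [ 0.52288401 -0.2422723   0.01689011] [-0.67588461 -0.17846808  3.91847924] 24.45
```

View pics/w6.png

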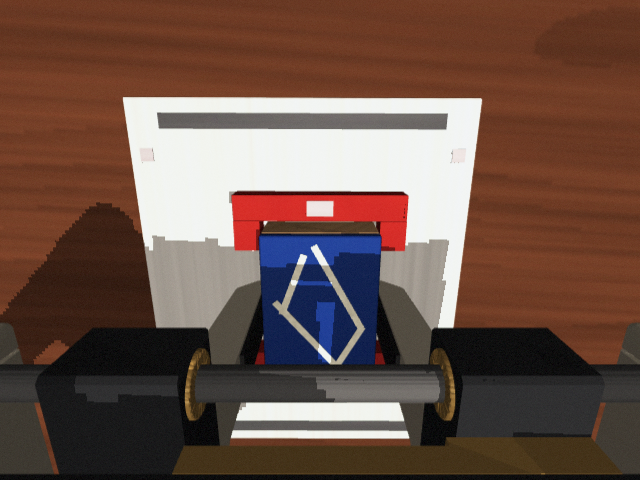

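Run:
```python
from h import *
from an import rect
hand.gripper_to(.72)
e=np.array(readout.current_ee_pos());ctrl.move_straight(list(e+[0,0,.10]),max_speed=.12)
ctrl.movep([.48,-.242,.30],down(.061))
im=save('wrist','w7');print(readout.current_time_s())
a=im['pixels'].astype(int);r,g,b=a[...,0],a[...,1],a[...,2]
s=np.zeros(r.shape,bool);s[60:290,200:440]=1
rect(im,a,s&(b>r+35),.038,'blue');rect(im,a,s&(r>120)&(g<70)&(b<70),.024,'frame')
c=im['pixels'][50:280,210:420,::-1];cv2.imwrite('pics/c7.png',cv2.resize(c,None,fx=2.6,fy=2.6,interpolation=2))
save('top','top7');save('side','side7')
```

```text
26.8167
blue 2786 [ 523.8 -242.5] [78.8 51.8] 3.54
frame 2881 [ 492.4 -243.6] [269.9 296.2] 3.15
```

View pics/c7.png

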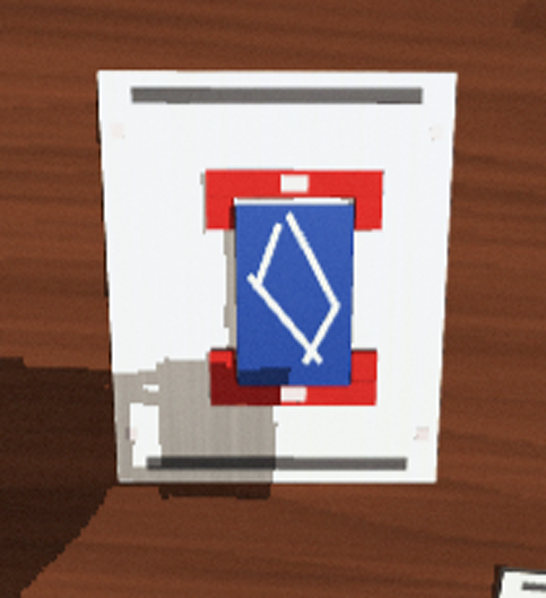

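View pics/top7.png

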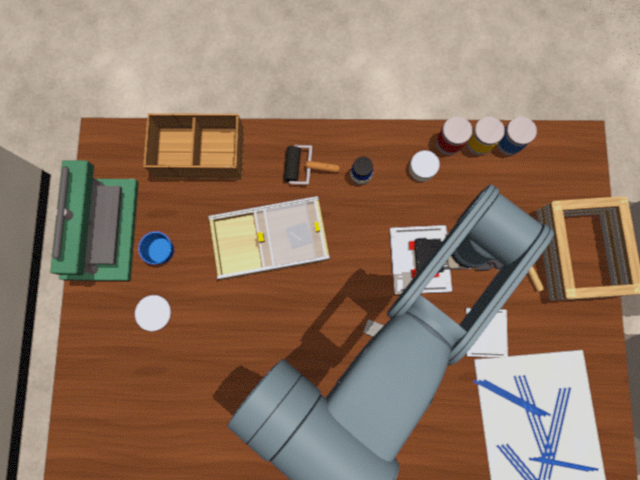

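View pics/side7.png

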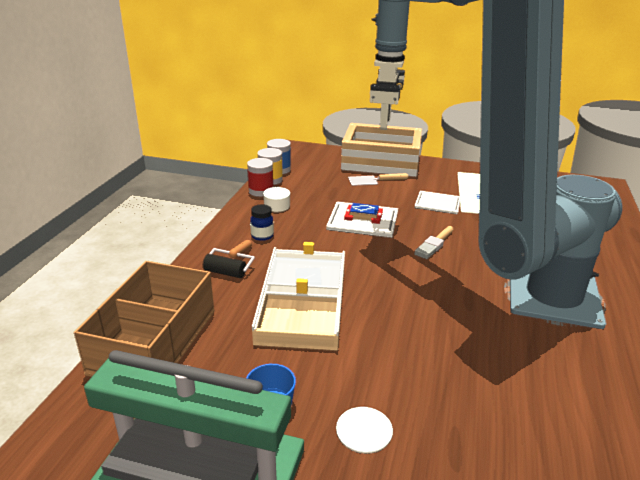

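Run:
```python
from h import *
im=viewer.get_image('top');ex,ey=tool_axes(.192)
for n in('lid_left_pull','lid_right_pull','ink_cup','ink_jar'):
    for x in viewer.landmark_of('top',n)[:1]:
        P=onplane(im,x['centre'],.06);print(n,np.round(x['centre'],1),x['p'],((P-[.576,.196,0])@ey).round(4))
sign_off();print(readout.current_time_s())
```

```text
lid_left_pull [260.3 236.1] 0.84 0.0214
lid_right_pull [316.1 227. ] 0.6 -0.1374
ink_cup [160.2 250.7] 0.83 0.3046
ink_jar [359.6 173.6] 0.55 -0.2875
the job is handed in; nothing more can be done
the job is handed in; nothing more can be done
```

The blue-faced block is seated face up in the red pocket frame on the larger bed. I let go of it, backed the arm away, and handed the job in at about 27 s.

**Lids:** I pushed the left lid to its stop under the right lid. The stop was felt twice, and the final top view puts its pull at case y ≈ +21 mm, about what full travel should give. The right lid started slightly ajar, so I also pushed it fully shut, which you had not asked for; its pull ended at about −137 mm.

**Placement:** I found the frame by comparing it with the held block in the same wrist picture.
- **Depth:** The block touched down with the TCP at 16.9 mm, the height expected for resting on the bed rather than on the walls.
- **Square:** After release it lies at 3.54°, against 3.44° measured earlier for the frame, and sits inside all the walls.

**Left alone:** In the last top and side pictures the grey block is still in the case, and the ink cup and ink jar are where they stood.

**Checks that failed or disagreed:**
- The last automatic measurement of the frame was spoiled by stray reddish pixels from the table, so I judged the fit from the picture and the touch height.
- The top and wrist cameras disagreed by 1–5 mm in absolute position.
- The block's long axis ran along the case's x, not y as described.

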